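# Open the safety cap of the sensitiser bottle in its light-tight chest

## Task

Lift the black cover plate off the two pins of the wooden light-tight chest and lay it flat on the bare table beside the chest, handle up. Then press the white safety cap of the bottle in the chest straight down, twist it about a quarter turn anticlockwise (seen from above) while it is pressed until it is free, and lift it off. Finish while still holding the cap level, clear of the bottle and straight above its open neck (about 6 cm up) so that drips fall back in; leave the measuring cup, dropper bottle, timer and tongs where they are.

Things in the scene. Friction and masses are not known exactly. Their poses are not given: they have to be found in the camera images.
- chest: Fixed, firm plywood chest, 192 (x) x 172 (y) x 132 mm high, open-topped, walls 18 mm, the well inside 156 x 136 mm. Origin: centre of its underside on the table; z up. Two 6 mm pins stand 11 mm above the rim at x = +85 and -85 mm, y = 0. A square amber bottle is held in the middle (cannot turn or lift); its shoulder and the deck are 46 and 76 mm below the chest's rim.
- cover: Loose black cover plate, 192 (x) x 172 (y) x 6 mm, about 0.25 kg, lying on the chest's rim (underside 132 mm above the table) with a 9 mm hole over each pin; lift it straight up by 15 mm or more to clear the pins. Origin: centre of its underside; z up. Its handle is cover_handle. The table left of the chest (x 0.38 to 0.60 m, y 0.12 to 0.37 m) is always bare and has room for it.
- cover_handle (a point): Middle of the cover's bar handle: a round bar of 14 mm diameter, 84 mm long between two 12 mm posts along the cover's y, its axis 30 mm above the cover's underside; 17 mm free space below the bar.
- cap: Loose white ribbed safety cap, 48 mm diameter, 28 mm high, 50 g, red index bar on top. Origin: centre of its underside; z up, x along the index bar. Its top is 4 mm below the chest's rim. Locked: it cannot turn or lift until pressed down at least 5 mm against a spring (5 N rising to 10 N) towards a firm stop at 6.5 mm. Clockwise turning is blocked.
- cap_seat (a point): Fixed point on the bottle's axis where the cap's origin lies while locked, 100 mm above the table; axes as the chest's, cap's x then along the chest's x. Kept pressed, the cap turns anticlockwise seen from above; it is free to lift when turned by 58 to 122 degrees (aim at 80 to 85) and then springs up about 3 mm when let up.
- bottle_rim (a point): Centre of the mouth of the bottle's neck, 118 mm above the table (18 mm above cap_seat). The neck is 26 mm wide, 39 mm over its lugs. A bead 47 mm wide round the neck, 24 mm below the rim, is the stop under the cap.
- measure: Bystander: clear plastic measuring cup, 67 mm diameter, 74 mm high; origin at the centre of its underside. Leave alone.
- dropper: Bystander: small brown bottle with a black cap, 33 mm diameter, 75 mm high; origin at the centre of its underside. Leave alone.
- timer: Bystander: red and white wind-up timer, 58 mm diameter, 49 mm high; origin at the centre of its underside. Leave alone.
- tongs: Bystander: wooden tongs with red tips lying on the table, 214 x 18 x 25 mm, long along its own y; origin at the centre of its underside. Leave alone.

How it is judged:
By the outcome, as a careful person would: the job done as asked, in the order asked, and still so for the second after the job is handed in, while the arm keeps its last pose, push and grip.
It also fails if it takes over 54 s, if anything falls off the work surface, if the arm or the gripper's body presses on something with over 40 N, if the wrist force passes 120 N, or if a joint passes its speed limit or range.

## Robot

A 6-joint arm with a two-finger parallel gripper is mounted at the origin on a cart in front of the work surface, level with it; the furniture and walls round the work are solid. World frame = base frame: x ahead of the robot, y to its left, z up, the work surface at z = 0. Lengths are in m, angles in rad, forces in N, time in s.
With the tool pointing down it reaches from about 0.3 to 0.85 m from the base axis. Payload 5.4 kg.
Tool frame: the origin (TCP) lies at the very end of the fingers, on their centre line; the grasp point (between the pads) lies 19 mm behind it (bot.pinch_z is the distance from the TCP to the grasp point, in m); z points along the fingers, y is the line along which they close (so a half turn about z gives the same grasp; the last joint's range is limited). The gripper opens to 85 mm and grips with 20 to 120 N. Pads are 22 mm wide; open, the fingers measure 114 mm over their backs; the gripper's body (76 mm by 85 mm) begins 54 mm behind the grasp point. The pads swing forward as they close: fully open they stand 13 mm farther back than shut.
Start: joints at [0.967, 0.158, 1.597, -0, 1.386, -0.21], TCP at [0.221, 0.531, 0.231] pointing down, gripper open.
Joint ranges: [-2.91, 2.91], [-0.94, 2.29], [0.18, 2.7], [-1.29, 4.43], [0.17, 2.64], [-3, 3]. Speed limits (rad/s): [2.57, 2.57, 3.14, 3.14, 3.14, 3.14].

## Interface

Orientations are given as a rotation vector (axis times angle).
In Python, from station import bot, fingers, monitor, optics gives the robot as it stands. Calls block until the motion is done:
- bot.move_pose(position, orientation): joint-space move of the TCP to a pose.
- bot.move_linear(position, orientation=None, vel=0.15, force_limit=None): straight line of the TCP; orientation=None keeps the orientation; vel is the mean speed in m/s. With force_limit (N) it stops when the force on the tool has changed by that much, and returns True; else False.
- bot.move_joints(angles): joint-space move.
- fingers.gripper_to(opening, effort=None): opening from 0.0 (shut) to 1.0 (fully open); effort is the grip in N (None keeps the last); returns when the fingers have stopped.
- bot.hold(seconds).
- bot.solve_ik(position, orientation): joint angles nearest the present ones, or None.
- monitor.read_state(): the state.
- optics.snapshot(name): name is "scene" or "top" or "wrist"; returns the picture (480x640x3 uint8, blue, green, red); there is no depth.
- optics.camera_params(name): a dict with "mtx" (3x3 intrinsics, pixels), "dist" ([k1, k2, p1, p2, k3] as OpenCV has them; the pictures are not rectified), "rvec" (rotation vector, rad) and "tvec" (3), from world to camera coordinates, as OpenCV has them; the wrist camera has in their place "tool_from_camera" (4x4, takes a point from camera to tool coordinates, whose origin is the TCP and whose axes are the flange's). Camera axes: x right, y down, z forward; pixel columns grow to the right and rows downward; lengths in m; the calibration is good to about 2 mm. A picture is of the moment at which its call begins: read the wrist's pose just before it. camera_params takes no time and is no camera call.
A pose or a line that the arm cannot do raises bot.Unreachable and nothing moves.
- bot.close_job(): hands the job in; it is judged then, once.
The state is a dict: "time_s": time; "joints": joint angles; "joint_vel": joint speeds; "joint_torque": joint torques, N m; "eef_pos": TCP position; "tool_rot": TCP orientation; "contact_force": force on the tool from outside, world axes, zero at the start; "ft_torque": the same for the moment, N m; "grip_width": opening from 0.0 (shut) to 1.0 (fully open); "gripper_force": force on a finger pad.
Only numpy, scipy, OpenCV 4.12 (cv2) and the standard library are available. Lean on these libraries where they do the work, as an engineer would, in place of code of your own. Each camera call takes 0.05 s, during which the arm holds its last target. There are 200 camera calls.

## Working session

There is one attempt and no reset: what is moved stays moved. The work goes in short steps, each a Python script; the robot and the scene stay as the last script left them, time stands still between calls to the robot, and variables do not carry over. Pictures are saved under pics/ and viewed, at most 10 in all, crops included, and the job is handed in when it is done.

```bash
ls; mkdir -p pics
python3 - <<'E'
from station import bot, fingers, monitor, optics
import cv2,numpy as np
for n in("scene","top"):
    cv2.imwrite(f"pics/{n}0.png",optics.snapshot(n)); p=optics.camera_params(n); print(n,{k:np.round(v,4).tolist() for k,v in p.items()})
print(np.round(optics.camera_params("wrist")["tool_from_camera"],4).tolist(), optics.camera_params("wrist")["mtx"].tolist())
s=monitor.read_state();print(s["time_s"],s["tool_rot"],s["contact_force"],bot.pinch_z)
E
```

```text
pics
scene {'mtx': [[470.6639, 0.0, 317.4811], [0.0, 470.6639, 242.6775], [0.0, 0.0, 1.0]], 'dist': [-0.0684, 0.0, 0.0, 0.0, 0.0], 'rvec': [1.927, -0.5334, 0.36], 'tvec': [-0.5386, 0.2441, 0.8919]}
top {'mtx': [[499.3347, 0.0, 313.6782], [0.0, 499.3347, 248.638], [0.0, 0.0, 1.0]], 'dist': [-0.0243, 0.0, 0.0, 0.0, 0.0], 'rvec': [2.1187, -2.1317, 0.1715], 'tvec': [0.0291, 0.6473, 1.544]}
[[-0.0003, -0.9638, -0.2665, 0.0676], [1.0, -0.0002, -0.0005, 0.0005], [0.0004, -0.2665, 0.9638, -0.1422], [0.0, 0.0, 0.0, 1.0]] [[385.79375270848755, 0.0, 328.69045568174187], [0.0, 385.79375270848755, 243.14145712041704], [0.0, 0.0, 1.0]]
0.1 [-6.14445048e-01 -3.08025539e+00  2.48770500e-03] [-0.05704166 -0.49441316 -0.9420536 ] 0.0187
```

View pics/top0.png

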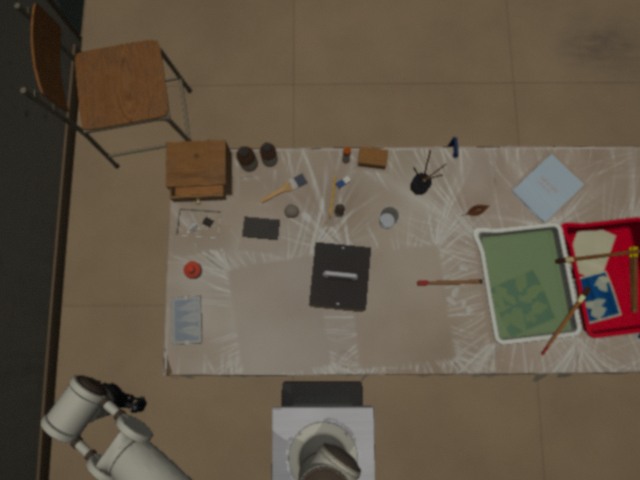

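View pics/scene0.png

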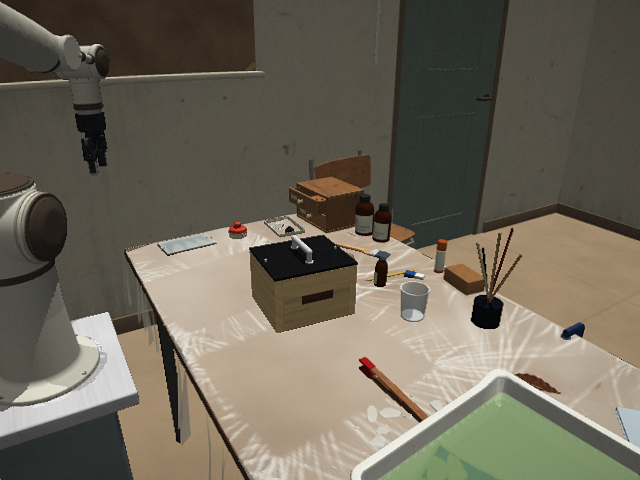

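The top view shows the cover at about (340,277), yawed a few degrees, with its handle from (323,273) to (357,276). The bare area to its left in world terms is image left (230–300, 270–370). The timer is at (192,269), the dropper at (340,210), the measuring cup at (388,218) and the tongs at (450,283).

```bash
cat > h.py <<'E'
from station import bot, fingers, monitor, optics
import cv2, numpy as np
from scipy.spatial.transform import Rotation as R
def cam(name, st=None):
    p=optics.camera_params(name)
    if name!="wrist":
        Rm=cv2.Rodrigues(np.array(p["rvec"]))[0]; t=np.array(p["tvec"]).ravel()
        return p, Rm.T, -Rm.T@t            # cam->world
    T=np.array(p["tool_from_camera"]); Rt=R.from_rotvec(st["tool_rot"]).as_matrix()
    return p, Rt@T[:3,:3], Rt@T[:3,3]+np.array(st["eef_pos"])
def pix2w(c, uv, z):
    p,Rw,o=c
    n=cv2.undistortPoints(np.array(uv,float).reshape(-1,1,2),np.array(p["mtx"]),np.array(p["dist"])).reshape(-1,2)
    d=np.c_[n,np.ones(len(n))]@Rw.T
    return o+d*((z-o[2])/d[:,2])[:,None]
def down(a):
    "tool pointing down, tool y axis at world heading a"
    y=np.array([np.cos(a),np.sin(a),0]); z=np.array([0,0,-1.])
    return R.from_matrix(np.c_[np.cross(y,z),y,z]).as_rotvec()
def snap(n,f=None):
    s=monitor.read_state(); im=optics.snapshot(n)
    if f: cv2.imwrite("pics/"+f,im)
    return im,cam(n,s)
def stat():
    s=monitor.read_state(); print(round(s["time_s"],2),"pos",np.round(s["eef_pos"],4),"F",np.round(s["contact_force"],1),"M",np.round(s["ft_torque"],2),"w",round(s["grip_width"],3),"gf",np.round(s["gripper_force"],1),"j6",round(s["joints"][5],2)); return s
E
python3 - <<'E'
from h import *
c=cam("top")
w=pix2w(c,[(315,242),(370,246),(366,311),(309,305)],.138);print(w.round(3),w.mean(0))
print(pix2w(c,[(323,273),(357,276)],.165).round(3))
print("timer",pix2w(c,[(192,269)],.04),"others",pix2w(c,[(340,210),(388,218),(420,283)],.04).round(3))
q0=np.array(monitor.read_state()["joints"])
ctr=w.mean(0)
# which heading of tool y is fine: test IK joints at several headings
for a in np.deg2rad([-180,-90,-45,0,45,90,135,180]):
    q=bot.solve_ik([ctr[0],ctr[1],.2],down(a)); print(round(np.rad2deg(a)),None if q is None else np.round(q,2))
E
```

```text
[[ 0.654  0.02   0.138]
 [ 0.64  -0.147  0.138]
 [ 0.444 -0.13   0.138]
 [ 0.463  0.039  0.138]] [ 0.55011693 -0.05454751  0.138     ]
[[ 0.555 -0.003  0.165]
 [ 0.546 -0.104  0.165]]
timer [[0.58643831 0.41883111 0.04      ]] others [[ 0.778 -0.062  0.04 ]
 [ 0.75  -0.218  0.04 ]
 [ 0.536 -0.314  0.04 ]]
-180 [-0.32  0.13  1.7   0.    1.32  2.82]
-90 [-0.32  0.13  1.7  -0.    1.32  1.25]
-45 [-0.32  0.13  1.7  -0.    1.32  0.47]
0 [-0.32  0.13  1.7  -0.    1.32 -0.32]
45 [-0.32  0.13  1.7  -0.    1.32 -1.1 ]
90 [-0.32  0.13  1.7   0.    1.32 -1.89]
135 [-0.32  0.13  1.7  -0.    1.32 -2.67]
180 [-0.32  0.13  1.7   0.    1.32  2.82]
```

Run:
```python
from h import *
fingers.gripper_to(1.0)
a=np.deg2rad(-5)
bot.move_pose([.55,-.054,.31],down(a))
snap("wrist","w1.png"); stat()
```

```text
2.77 pos [ 0.55   -0.0532  0.3099] F [ 0.3 -0.3 -0.2] M [ 0.03  0.05 -0.06] w 1.0 gf 0.0 j6 -0.23
```

View pics/w1.png

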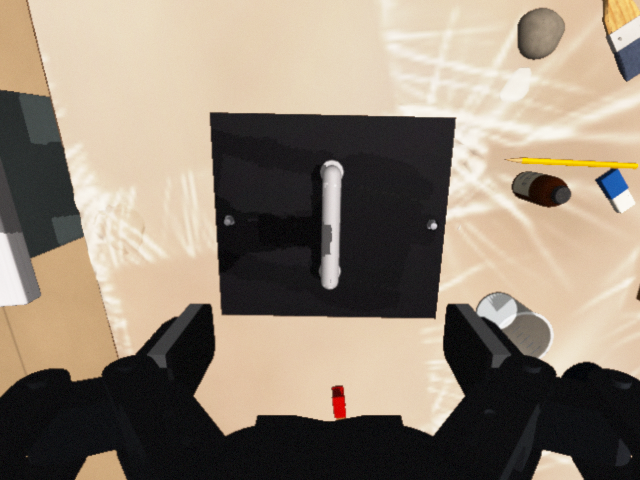

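The wrist view shows the pins at (229,220) and (433,225), the handle bar from (332,168) to (330,285), and the cover's corners at (210,113), (455,118), (436,318) and (222,314).

Run:
```python
from h import *
c=cam("wrist",monitor.read_state())
P=pix2w(c,[(229,220),(433,225)],.141); H=pix2w(c,[(332,170),(330,282)],.166); C=pix2w(c,[(210,113),(455,118),(436,318),(222,314)],.138)
d=P[1]-P[0]; print("pins",P.round(4),np.linalg.norm(d),"mid",P.mean(0).round(4),"yaw",np.rad2deg(np.arctan2(d[1],d[0])))
h=H[0]-H[1];print("handle",H.mean(0).round(4),np.rad2deg(np.arctan2(h[1],h[0]))-90)
e=C[1]-C[0]+C[2]-C[3];print("corners",C.mean(0).round(4),np.rad2deg(np.arctan2(e[1],e[0])), np.linalg.norm(e)/2)
```

```text
pins [[ 0.4682 -0.0445  0.141 ]
 [ 0.6356 -0.0631  0.141 ]] 0.16848399947883602 mid [ 0.5519 -0.0538  0.141 ] yaw -6.3595855629125415
handle [ 0.5517 -0.0527  0.166 ] -5.845189918570384
corners [ 0.5515 -0.0546  0.138 ] -6.066215483758608 0.19076681085348493
```

Run:
```python
from h import *
a=np.deg2rad(-6.1); x,y=.5517,-.0536
fingers.gripper_to(0.55,60)
bot.move_linear([x,y,.19],down(a),vel=.2)
print(bot.move_linear([x,y,.1445],vel=.06,force_limit=12)); stat()
fingers.gripper_to(0,60); s=stat(); z0=s["eef_pos"][2]
if s["gripper_force"]>10:
    print(bot.move_linear([x,y,z0+.03],vel=.06,force_limit=20)); stat()
    bot.move_linear([x,y,z0+.06],vel=.15); stat()
    snap("scene","s1.png"); print(z0)
```

```text
False
4.89 pos [ 0.552  -0.0537  0.1449] F [0.4 0.5 0.5] M [-0.03  0.07  0.02] w 0.547 gf 0.0 j6 -0.21
5.3 pos [ 0.552  -0.0537  0.1451] F [-0.4  0.3  2.8] M [-0.02  0.11 -0.03] w 0.142 gf 58.4 j6 -0.21
False
5.96 pos [ 0.5516 -0.0536  0.175 ] F [-0.7 -0.9 -2. ] M [ 0.04  0.05 -0.06] w 0.139 gf 58.4 j6 -0.21
6.31 pos [ 0.5521 -0.0538  0.2054] F [ 0.2 -0.4 -3.5] M [ 0.01  0.03 -0.02] w 0.143 gf 58.5 j6 -0.21
0.14507256172688374
```

View pics/s1.png

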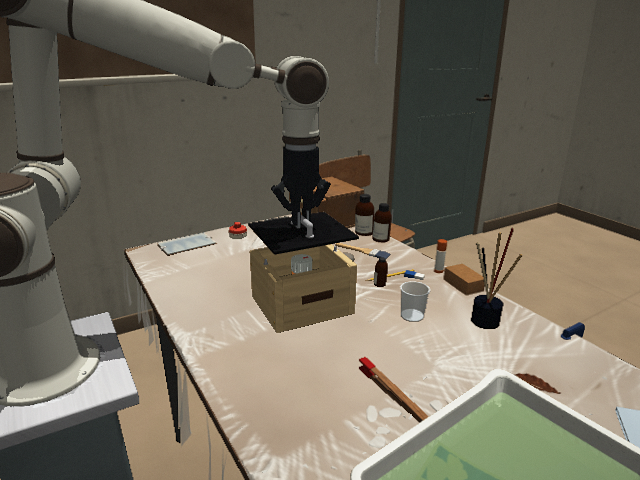

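The cover hangs level in the gripper, clear of the pins, and the white cap shows in the chest at (302,264). Now lay it down to the left.

Run:
```python
from h import *
p=[.49,.245]
bot.move_linear([*p,.2],down(0),vel=.25)
bot.move_linear([*p,.035],vel=.15)
print(bot.move_linear([*p,.011],vel=.04,force_limit=5)); stat()
fingers.gripper_to(.45); stat()
bot.move_linear([*p,.1],vel=.15)
a=np.deg2rad(-6.1)
bot.move_linear([.49,.245,.29],vel=.3)
bot.move_pose([.5517,-.0536,.27],down(a))
fingers.gripper_to(1.0)
snap("wrist","w2.png"); snap("scene","s2.png"); stat()
```

```text
True
9.52 pos [0.4896 0.2449 0.0131] F [-0.8 -0.2  4.8] M [-0.06  0.13  0.02] w 0.14 gf 59.3 j6 0.24
9.89 pos [0.4883 0.2446 0.0121] F [ 0.3  0.6 -0.6] M [ 0.06 -0.04  0.07] w 0.449 gf 0.0 j6 0.24
13.2 pos [ 0.5517 -0.0536  0.27  ] F [ 0.1 -0.2 -0.9] M [-0.02  0.02 -0.02] w 1.0 gf 0.0 j6 -0.21
```

View pics/w2.png

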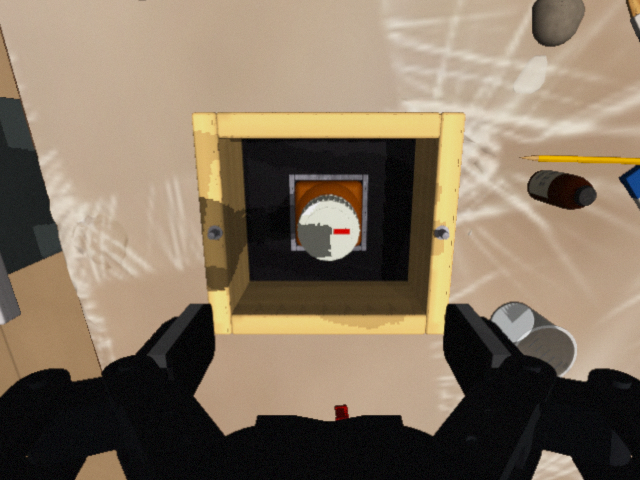

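View pics/s2.png

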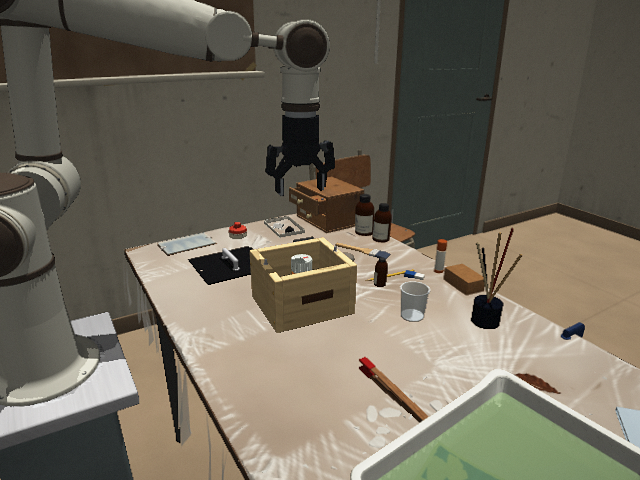

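The cover lies flat on the table at about (225,265) in the scene view, handle up. In the wrist view the cap's top is centred at about (329,231), spanning columns 298–361, and the pins are at (214,233) and (443,233).

Run:
```python
from h import *
c=cam("wrist",monitor.read_state())
P=pix2w(c,[(214,232.5),(443,232.5)],.141);d=P[1]-P[0]
K=pix2w(c,[(329.5,230.5)],.128)[0]
print(P.mean(0),np.rad2deg(np.arctan2(d[1],d[0])),np.linalg.norm(d),"cap",K)
m=(P.mean(0)+K)/2; x,y=m[:2]; a=np.deg2rad(-6.1)
fingers.gripper_to(.85)
bot.move_linear([x,y,.15],down(a),vel=.15)
print(bot.move_linear([x,y,.097],vel=.06,force_limit=8)); stat()
fingers.gripper_to(0,60); stat()
print(x,y)
```

```text
[ 0.55159666 -0.05266392  0.141     ] -6.103067624201142 0.16605047608141157 cap [ 0.5521771  -0.05441289  0.128     ]
False
15.47 pos [ 0.5523 -0.0537  0.0975] F [-0.2  0.2  1.3] M [-0.04  0.05  0.02] w 0.852 gf 0.0 j6 -0.21
15.82 pos [ 0.5521 -0.0536  0.0977] F [-1.7  0.7  4.3] M [0.06 0.32 0.01] w 0.547 gf 60.8 j6 -0.21
0.5518868822704479 -0.053538402161730975
```

Run:
```python
from h import *
x,y=.5519,-.0538; a=np.deg2rad(-6.1)
print(bot.move_linear([x,y,.0875],vel=.015,force_limit=16)); s=stat()
z=s["eef_pos"][2]-.001
for d in (20,40,60,83):
    bot.move_linear([x,y,z],down(a+np.deg2rad(d)),vel=.05); s=stat()
    if abs(s["ft_torque"][2])>2 or s["contact_force"][2]<8: print("check"); break
```

```text
True
16.31 pos [ 0.5521 -0.0536  0.0925] F [-3.6  1.2  8.5] M [ 0.07  0.46 -0.03] w 0.554 gf 61.3 j6 -0.21
16.81 pos [ 0.5519 -0.0535  0.0924] F [-4.2  1.6  8.5] M [0.23 0.71 0.01] w 0.551 gf 61.2 j6 -0.56
17.31 pos [ 0.5515 -0.0534  0.0922] F [-5.3  2.3  9.4] M [0.28 0.86 0.04] w 0.55 gf 61.3 j6 -0.91
17.81 pos [ 0.5511 -0.0536  0.092 ] F [-6.5  0.7  9.7] M [0.12 1.04 0.  ] w 0.555 gf 61.3 j6 -1.26
18.36 pos [ 0.5508 -0.0537  0.092 ] F [-7.9  0.1 10.7] M [ 0.08  1.27 -0.01] w 0.551 gf 61.4 j6 -1.66
```

The wrist torque stayed near zero while turning, so the cap seems to have turned with the gripper. Next I'll ease up with a force guard.

Run:
```python
from h import *
x,y=.5519,-.0538
s=monitor.read_state(); z=s["eef_pos"][2]
print(bot.move_linear([x,y,z+.009],vel=.03)); stat()
r=bot.move_linear([x,y,z+.020],vel=.03,force_limit=12); s=stat(); print(r)
snap("wrist","w3.png")
```

```text
False
18.82 pos [ 0.5507 -0.0538  0.1008] F [-6.4 -0.1  3.9] M [-0.12  0.92 -0.03] w 0.55 gf 62.6 j6 -1.66
19.34 pos [ 0.551  -0.0538  0.112 ] F [-5.2 -1.2 -0.8] M [-0.18  0.99  0.  ] w 0.549 gf 62.2 j6 -1.66
False
```

View pics/w3.png

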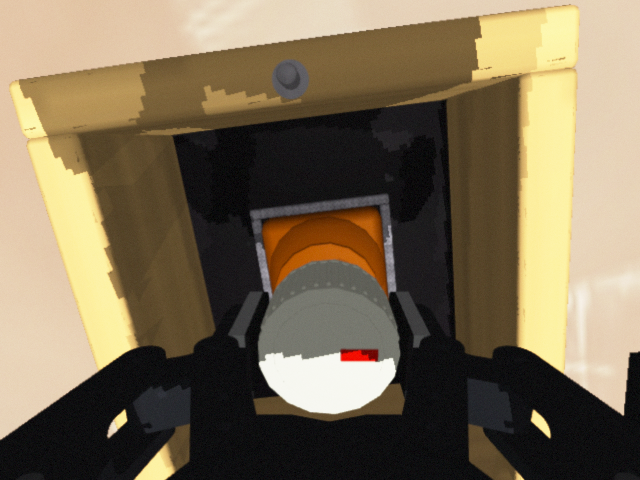

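The cap and its red index bar (360,355) turned with the gripper, and it is rising off the neck. Now I'll lift it to 6 cm above the rim.

Run:
```python
from h import *
x,y=.5510,-.0538
bot.move_linear([x,y,.130],vel=.05,force_limit=15); stat()
bot.move_linear([x,y,.1765],vel=.06); bot.hold(.5); s=stat()
print(np.rad2deg(np.arccos(-R.from_rotvec(s["tool_rot"]).as_matrix()[2,2])))
w,_=snap("wrist"); sc,_=snap("scene")
cv2.imwrite("pics/f.png",np.hstack([cv2.resize(w[150:],(400,206)),cv2.resize(sc[100:350,150:450],(400,333))[:206]]) if 0 else np.hstack([cv2.resize(w,(400,300)),cv2.resize(sc[130:340,160:440],(400,300))]))
```

```text
19.9 pos [ 0.5517 -0.0539  0.1309] F [ 0.3  0.2 -0.7] M [ 0.02  0.   -0.  ] w 0.548 gf 62.2 j6 -1.66
21.32 pos [ 0.551  -0.0538  0.1765] F [-0.2  0.1 -1.2] M [ 0.03 -0.02  0.  ] w 0.551 gf 62.2 j6 -1.66
0.005109340532595449
```

View pics/f.png

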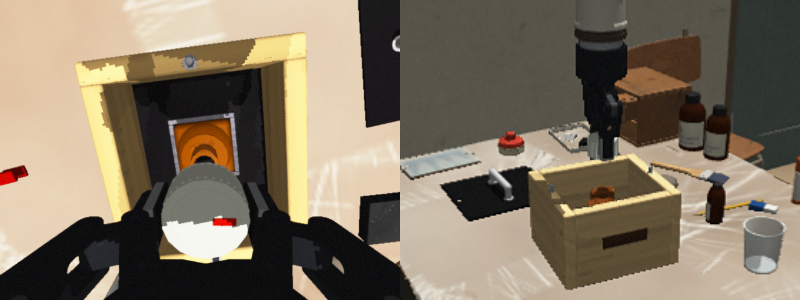

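The cap is held level above the open neck (left half, 205,205; open neck at 203,160). The cover lies flat on the table (right half, 490,190), and the bystanders haven't moved.

```bash
python3 -c "
from station import bot
print(bot.close_job())"
```

```text
the job is handed in; nothing more can be done
None
```

The job is handed in at about 21 s on the robot's clock: the cover lies flat on the bare table, handle up, and the freed cap is held level about 6 cm straight above the open neck, with nothing else disturbed.

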